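# Show which end plug closes the mailing tube in the frame

## Robot

A 6-joint arm with a two-finger parallel gripper is mounted at the origin on the work surface. World frame = base frame: x ahead of the robot, y to its left, z up, the work surface at z = 0. Lengths are in mm, angles in rad, forces in N, time in s.
With the tool pointing down it reaches from about 275 to 1000 mm from the base axis. Payload 8.4 kg.
Tool frame: the origin (TCP) lies midway between the tips of the shut fingers; the grasp point (between the pads) lies 19 mm behind it; z points along the fingers, y is the direction in which the jaws open and shut (so a half turn about z gives the same grasp; the last joint's range is limited). The gripper opens to 85 mm and grips with 20 to 120 N. Pads are 22 mm wide; open, the fingers measure 114 mm over their backs; the gripper's body (76 mm by 85 mm) begins 54 mm behind the grasp point. The pads swing forward as they close: fully open they stand 13 mm farther back than shut.
Start: joints at [-1.341, 0.353, 1.633, -0, 1.155, -0.002], TCP at [143.579, -608.287, 231.281] pointing down, gripper open.
Joint ranges: [-2.63, 2.63], [-0.92, 2.1], [0.06, 2.66], [-1.3, 4.44], [0, 2.69], [-3.02, 3.02]. Speed limits (rad/s): [2.22, 2.22, 2.79, 3.14, 3.14, 3.14].

## Interface

Orientations are given as [roll, pitch, yaw] about the fixed x, y, z axes, in that order (R = Rz(yaw) Ry(pitch) Rx(roll)).
In Python, from rig import * gives the robot as it stands.
- The arm moves only by the tool play_rows, never from a script. Its argument "moves" is a list of rows, each a list of 3 entries, a list of its own where there are three numbers: the shift along the tool's x, y, z in m, then the turn, a rotation vector about the tool's x, y, z in rad, then the opening in per cent of the stroke, from 0 (shut) to 100 (fully open). In form: [[[x, y, z], [rx, ry, rz], fingers], ...]. A call has 1 to 20 rows; each row shifts and turns the commanded pose from where the row before left it, along the tool's axes as they then stand; what a row does not reach is not made up. A row lasts 1/10 s, in which the tool goes at most 50 mm and 8.59 degrees, less where a joint would pass 70% of its speed; a pose out of reach is approached as far as the arm can. A call is refused whole if a number of a shift passes 0.05 or a number of a turn 0.15, either way. A call with a gripper value outside its range is refused whole. The fingers move at their own pace and stop on an object; "squeeze" is the grip in N (left out, the last holds). Time passes only in rows, so rows that do not move let the fingers close. It gives the time, the measured TCP pose, the force and the opening at its end, in the units of the state.
- sense(): the state, without advancing time (a new reading comes with each control period).
- grab_frame(name): name is "scene" or "top" or "wrist"; returns a dict with "pixels" (400x640x3 uint8, red, green, blue), "intrinsics" (3x3 intrinsics, pixels), "distortion" ([k1, k2, p1, p2, k3] as OpenCV has them; the pictures are not rectified), "R" (3x3) and "t" (3): a world point X has camera coordinates R X + t. Camera axes: x right, y down, z forward; pixel columns grow to the right and rows downward; lengths in mm; the calibration is good to about 2 mm. A picture is of the moment at which its call begins. There is no depth.
- sign_off(): hands the job in, once; it reports no verdict.
The state is a dict: "clock": time; "qpos": joint angles; "qvel": joint speeds; "joint_efforts": joint torques, N m; "eef_pos": TCP position; "tcp_rot": TCP orientation; "contact_force": force on the tool from outside, world axes, zero at the start; "wrist_torque": the same for the moment, N m; "opening": opening from 0.0 (shut) to 1.0 (fully open).
Only numpy, scipy, OpenCV 4.12 (cv2) and the standard library are available. Lean on these libraries where they do the work, as an engineer would, in place of code of your own. Each camera call takes 0.05 s, during which the arm holds its last target. There are 200 camera calls.

## Task

Show a colleague at the packing bench which white end plug closes the card tube standing inside the picture frame: with the fingertips a good two centimetres above it, first point down at the middle of that tube's open mouth and stay there for a full two seconds, then point in the same way at the middle of the plug whose flange is as wide as that tube, and finish still pointing at it after two seconds. Only point: touch nothing, lift nothing and move nothing.

Things in the scene. Friction and masses are not known exactly. Their poses are not given: they have to be found in the camera images.
- frame: square picture frame without glass or back, of pale wood lying flat and fixed on the cutting mat, 190 mm outside, 140 mm inside, 15 mm high; origin at the centre of its opening, on the table surface
- tube_narrow: loose brown card tube standing upright, outer diameter 45 mm, wall 3 mm, 100 mm high, open at both ends; origin at the centre of its foot
- tube_narrow_mouth (a point): centre of the open upper mouth of the 45 mm tube, 100 mm above its foot
- plug_narrow: loose white plastic end plug for the 45 mm tube, lying on its flange with the hollow collar up: flange diameter 45 mm and 4 mm thick, collar diameter 38 mm, 20 mm high in all; origin at the centre of its underside
- plug_narrow_top (a point): centre of the 45 mm plug at the height of the collar's rim, 20 mm above its underside
- tube_middle: loose brown card tube standing upright, outer diameter 60 mm, wall 3 mm, 100 mm high, open at both ends; origin at the centre of its foot
- tube_middle_mouth (a point): centre of the open upper mouth of the 60 mm tube, 100 mm above its foot
- plug_middle: loose white plastic end plug for the 60 mm tube, lying on its flange with the hollow collar up: flange diameter 60 mm and 4 mm thick, collar diameter 53 mm, 20 mm high in all; origin at the centre of its underside
- plug_middle_top (a point): centre of the 60 mm plug at the height of the collar's rim, 20 mm above its underside
- tube_wide: loose brown card tube standing upright, outer diameter 75 mm, wall 3 mm, 100 mm high, open at both ends; origin at the centre of its foot
- tube_wide_mouth (a point): centre of the open upper mouth of the 75 mm tube, 100 mm above its foot
- plug_wide: loose white plastic end plug for the 75 mm tube, lying on its flange with the hollow collar up: flange diameter 75 mm and 4 mm thick, collar diameter 68 mm, 20 mm high in all; origin at the centre of its underside
- plug_wide_top (a point): centre of the 75 mm plug at the height of the collar's rim, 20 mm above its underside
- weight: brass weight, upright cylinder of diameter 28 mm, 30 mm high; origin at the centre of its underside; not part of the job
- tape_measure: yellow and black tape measure, about 78 x 36 x 60 mm high; origin at the centre of its underside; not part of the job
- knife: yellow craft knife lying flat, about 160 mm long along its x, 17 mm high, origin at the middle of its handle on the underside; not part of the job
- tape_roll: roll of pale tape lying flat, diameter 96 mm, 48 mm high; origin at the centre of its underside; not part of the job
- marker: black marker lying flat, about 133 mm long along its x, 15 mm high; origin at the centre of its underside; not part of the job
- glue: white glue bottle with a red cap, diameter 36 mm, 100 mm high; origin at the centre of its underside; not part of the job
- water: water bottle, diameter 64 mm, 210 mm high; origin at the centre of its underside; not part of the job
Mind the look-alikes: they are no part of the job. Leave any pink look-alike of the tube_wide alone.

How it is judged:
By the outcome, as a careful person would: the job done as asked, in the order asked, and still so for the second after the job is handed in, with the robot touching nothing.
It also fails if it takes over 38 s, if anything falls off the work surface, if the arm or the gripper's body presses on something with over 40 N, if the wrist force passes 120 N, or if a joint passes its speed limit or range.

## Working session

There is one attempt and no reset: what is moved stays moved. The work goes in short steps, Python scripts to look and compute and a tool call to move; the robot and the scene stay as the last step left them, time stands still between calls to the robot, and variables do not carry over. Pictures are saved under pics/ and viewed, about 8 in all and at most 12, crops included, and the job is handed in when it is done.

Besides the shell and the picture viewer there is one more tool, called after "Request:" as name([rows], argument=value, ...), one row to a line, values as JSON. play_rows: Moves the arm, as the interface text tells. Its arguments: {"type":"object","properties":{"moves":{"type":"array"},"squeeze":{"type":"number"}},"required":["moves"]}

```bash
mkdir -p pics; python3 - <<'E'
from rig import *
import cv2,pickle,numpy as np
for n in ["scene","top"]:
    f=grab_frame(n); pickle.dump(f,open(f"{n}.pkl","wb"))
    cv2.imwrite(f"pics/{n}0.png",f["pixels"][:,:,::-1])
    print(n,f["intrinsics"],f["distortion"],-np.array(f["R"]).T@f["t"])
s=sense();print(s)
E
```

```text
scene [[386.65769593   0.         324.96354735]
 [  0.         386.65769593 202.90297411]
 [  0.           0.           1.        ]] [-0.00254374  0.          0.          0.          0.        ] [1222.12171485  144.75125875  844.49974315]
top [[362.24327513   0.         318.53548279]
 [  0.         362.24327513 195.00822636]
 [  0.           0.           1.        ]] [0.01804014 0.         0.         0.         0.        ] [ 390.96751052  -10.14553987 1134.29162522]
{'clock': 0.1, 'qpos': array([-1.34138691e+00,  3.53574508e-01,  1.63404129e+00,  4.47754435e-06,
        1.15526032e+00, -2.40389752e-03]), 'qvel': array([ 3.67814131e-06, -3.72062277e-03, -1.28258757e-03, -4.96084714e-04,
        6.20813163e-04, -1.55357288e-05]), 'joint_efforts': array([-1.52961984e-04, -6.06358767e+01, -3.42820609e+01, -1.97695795e-05,
        3.93652852e-03,  1.98367496e-05]), 'eef_pos': array([ 143.48885766, -607.85698546,  230.64742269]), 'tcp_rot': array([-3.14030921e+00, -7.17947676e-06,  2.31811500e-01]), 'contact_force': array([-0.52993745, -0.02092067, -0.50787158]), 'wrist_torque': array([ 0.04986378,  0.02987543, -0.00159766]), 'opening': 0.9993473368347032}
```

View pics/scene0.png

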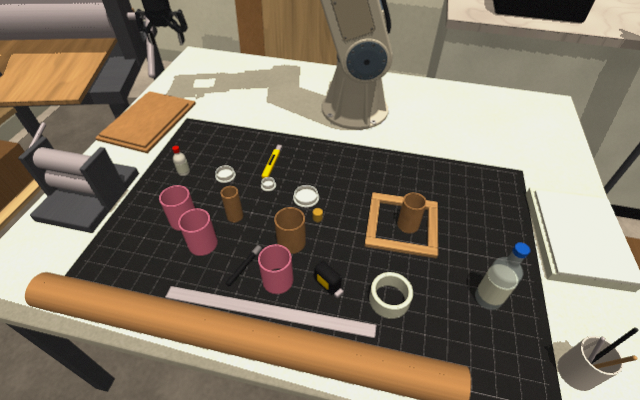

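View pics/top0.png

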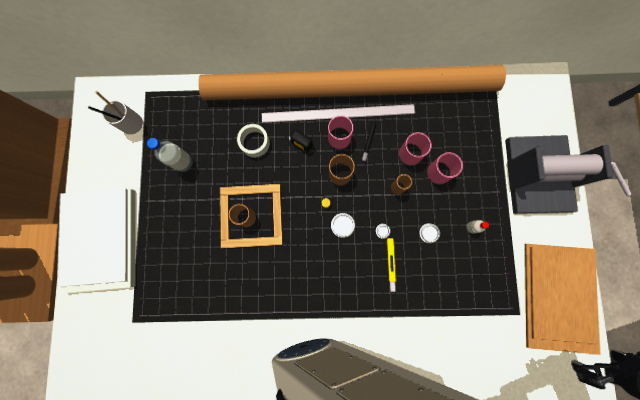

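The scene view shows the frame tube at (412,212), and the plugs at (226,174), (268,184) and (306,196). In the top view the frame tube is at (241,215) and the plugs are at (343,225), (383,231) and (430,233). The other brown tubes are at (342,170) and (404,183). Next I'll measure the sizes.

```bash
cat > h.py <<'E'
import cv2,pickle,numpy as np
def cast(f,uv,z):
    p=cv2.undistortPoints(np.float64(uv).reshape(-1,1,2),f["intrinsics"],np.array(f["distortion"])).reshape(-1,2)
    R=np.array(f["R"]);c=-R.T@np.array(f["t"]).ravel()
    d=np.c_[p,np.ones(len(p))]@R
    return c+d*((z-c[2])/d[:,2])[:,None]
def proj(f,X):
    return cv2.projectPoints(np.float64(X),cv2.Rodrigues(np.array(f["R"]))[0],np.float64(f["t"]),f["intrinsics"],np.array(f["distortion"]))[0].reshape(-1,2)
E
python3 - <<'E'
from h import *
F={n:pickle.load(open(n+".pkl","rb")) for n in("top","scene")}
P={"top":[(343,225),(383,231),(430,233)],"scene":[(306,196),(268,184),(226,174)]}
for n,f in F.items():
    hsv=cv2.cvtColor(f["pixels"],cv2.COLOR_RGB2HSV)
    m=((hsv[...,1]<60)&(hsv[...,2]>110)).astype(np.uint8)
    m=cv2.morphologyEx(m,cv2.MORPH_CLOSE,np.ones((3,3)))
    cs,_=cv2.findContours(m,cv2.RETR_EXTERNAL,cv2.CHAIN_APPROX_NONE)
    for p in P[n]:
        for c in cs:
            if cv2.pointPolygonTest(c,p,False)>=0 or np.hypot(*(c.reshape(-1,2).mean(0)-p))<6:
                for z in(4,20):
                    w=cast(f,c.reshape(-1,2),z)[:,:2].astype(np.float32)
                    (cc,r)=cv2.minEnclosingCircle(w); print(n,"plug",p,z,np.round(cc),"d",round(2*r,1),"area d",round(2*np.sqrt(cv2.contourArea(cv2.convexHull(w))/np.pi),1))
f=F["top"]["pixels"][:,:,::-1]; s=F["scene"]["pixels"][:,:,::-1]
k=dict(fx=8,fy=8,interpolation=cv2.INTER_CUBIC)
a=[f[190:240,216:266],s[185:235,387:437],f[150:200,317:367],f[160:210,379:429]]
a=[cv2.resize(x,(300,300),interpolation=cv2.INTER_CUBIC) for x in a]
a=[cv2.convertScaleAbs(x,alpha=1.6,beta=20) for x in a]
cv2.imwrite("pics/crop.png",np.vstack([np.hstack(a[:2]),np.hstack(a[2:])]))
E
```

```text
top plug (343, 225) 4 [759.  33.] d 2377.0 area d 1797.4
top plug (343, 225) 20 [753.  33.] d 2343.4 area d 1772.0
top plug (383, 231) 4 [759.  33.] d 2377.0 area d 1797.4
top plug (383, 231) 20 [753.  33.] d 2343.4 area d 1772.0
top plug (430, 233) 4 [759.  33.] d 2377.0 area d 1797.4
top plug (430, 233) 20 [753.  33.] d 2343.4 area d 1772.0
scene plug (306, 196) 4 [473. -67.] d 90.4 area d 82.7
scene plug (306, 196) 20 [487. -63.] d 88.7 area d 81.2
scene plug (268, 184) 4 [ 451. -190.] d 58.0 area d 51.0
scene plug (268, 184) 20 [ 466. -184.] d 56.9 area d 50.0
scene plug (226, 174) 4 [ 441. -336.] d 78.7 area d 69.2
scene plug (226, 174) 20 [ 456. -327.] d 77.2 area d 67.9
```

View pics/crop.png

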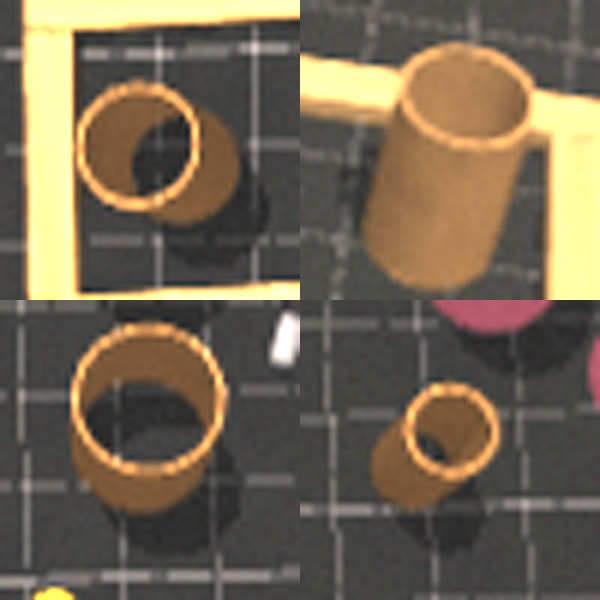

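The crop shows the frame tube's mouth about 20.5 px across in the top view, roughly 58–60 mm, so it is the 60 mm tube. The bottom-left tube is about 26 px (75 mm) and the bottom-right one about 15.5 px (45 mm). The matching plug is therefore the medium one, at top (430,233). I'll compute the target points next.

```bash
python3 - <<'E'
from h import *
from rig import *
F={n:pickle.load(open(n+".pkl","rb")) for n in("top","scene")}
print("mouth",cast(F["top"],[238.6,213.9],100),cast(F["scene"],[414.25,200.75],100))
e=cast(F["top"],[[228.4,213.9],[248.9,213.9]],100);print("dia",np.linalg.norm(e[0]-e[1]))
for n,ps in {"top":[(343,225),(383,231),(430,233)],"scene":[(226,174)]}.items():
  for p in ps:
    f=F[n];w=16;o=np.array(p)-w
    g=cv2.cvtColor(f["pixels"],cv2.COLOR_RGB2GRAY)[o[1]:o[1]+2*w,o[0]:o[0]+2*w]
    g=cv2.resize(g,None,fx=4,fy=4,interpolation=cv2.INTER_CUBIC)
    m=((g>100)*255).astype(np.uint8); m=cv2.morphologyEx(m,cv2.MORPH_OPEN,np.ones((9,9)))
    c=max(cv2.findContours(m,0,1)[0],key=cv2.contourArea).reshape(-1,2)
    uv=(c+.5)/4-.5+o
    for z in (4,20):
      W=cast(f,uv,z)[:,:2].astype(np.float32);q,r=cv2.minEnclosingCircle(W);h=cv2.boundingRect(W)
      print(n,p,z,np.round(q,1),round(2*r,1),"hull d",2*np.sqrt(cv2.contourArea(cv2.convexHull(W))/np.pi))
from scipy.spatial.transform import Rotation as Rn
print(Rn.from_euler('xyz',sense()["tcp_rot"]).as_matrix())
E
```

```text
mouth [[508.66257075 239.8250961  100.        ]] [[510.07340435 236.59269252 100.        ]]
dia 59.22452776937147
top (343, 225) 4 [478.3 -61.6] 78.3 hull d 76.54599692988957
top (343, 225) 20 [477.1 -60.8] 77.2 hull d 75.46243804765605
top (383, 231) 4 [ 457.  -184.8] 47.9 hull d 45.84813282234534
top (383, 231) 20 [ 456.1 -182.3] 47.2 hull d 45.19912185006891
top (430, 233) 4 [ 447.2 -328.1] 63.6 hull d 61.79206472715735
top (430, 233) 20 [ 446.4 -323.6] 62.7 hull d 60.91735283295704
scene (226, 174) 4 [ 440.5 -335.2] 80.7 hull d 71.19807405631434
scene (226, 174) 20 [ 455.4 -326. ] 79.2 hull d 69.84272299662484
[[ 9.73251816e-01  2.29740765e-01 -2.87873035e-04]
 [ 2.29740945e-01 -9.73251013e-01  1.25076714e-03]
 [ 7.17947676e-06 -1.28344761e-03 -9.99999176e-01]]
```

Request:
play_rows([
  [[0.01,-0.013,0],[0,0,0],0],
  [[0.02,-0.027,0],[0,0,0],0],
  [[0.026,-0.035,0],[0,0,0],0],
  [[0.028,-0.038,0],[0,0,0],0],
  [[0.028,-0.038,0],[0,0,0],0],
  [[0.028,-0.038,0],[0,0,0],0],
  [[0.028,-0.038,0],[0,0,0],0],
  [[0.028,-0.038,0],[0,0,0],0],
  [[0.028,-0.038,0],[0,0,0],0],
  [[0.028,-0.038,0],[0,0,0],0],
  [[0.028,-0.038,0],[0,0,0],0],
  [[0.028,-0.038,0],[0,0,0],0],
  [[0.028,-0.038,0],[0,0,0],0],
  [[0.028,-0.038,0],[0,0,0],0],
  [[0.028,-0.038,0],[0,0,0],0],
  [[0.028,-0.038,0],[0,0,0],0],
  [[0.026,-0.035,0],[0,0,0],0],
  [[0.022,-0.03,0],[0,0,0],0],
  [[0.015,-0.02,0],[0,0,0],0],
  [[0,0,0],[0,0,0],0],
])

```text
clock: 2.1
eef_pos: [463.5, 142.0, 231.1]
tcp_rot: [-3.141, -0.0, 0.235]
contact_force: [0.1, 0.5, 0.2]
opening: -0.002
```

Request:
play_rows([
  [[0.012,-0.015,0],[0,0,0],0],
  [[0.02,-0.025,0],[0,0,0],0],
  [[0.02,-0.025,0.01],[0,0,0],0],
  [[0.014,-0.018,0.015],[0,0,0],0],
  [[0,0,0.015],[0,0,0],0],
  [[0,0,0],[0,0,0],0],
  [[0,0,0],[0,0,0],0],
])

```text
clock: 2.8
eef_pos: [508.1, 234.7, 191.3]
tcp_rot: [3.141, 0.001, 0.231]
contact_force: [-0.5, -1.0, -0.2]
opening: -0.004
```

```bash
python3 - <<'E'
from h import *
from rig import *
for n in["wrist","scene"]:
    f=grab_frame(n);pickle.dump(f,open(n+"1.pkl","wb"))
    im=f["pixels"][:,:,::-1].copy()
    if n=="wrist":
        u=proj(f,[[509.5,238.5,100]])[0];print(u);cv2.circle(im,(int(u[0]),int(u[1])),3,(0,255,0),1); cv2.imwrite("pics/w1.png",im)
s=sense();print(s["clock"],s["eef_pos"],s["tcp_rot"])
E
```

```text
[314.50093991 199.12451668]
2.9 [508.74622369 234.81411073 192.183608  ] [-3.14140063e+00 -9.38728448e-04  2.31020364e-01]
```

View pics/w1.png

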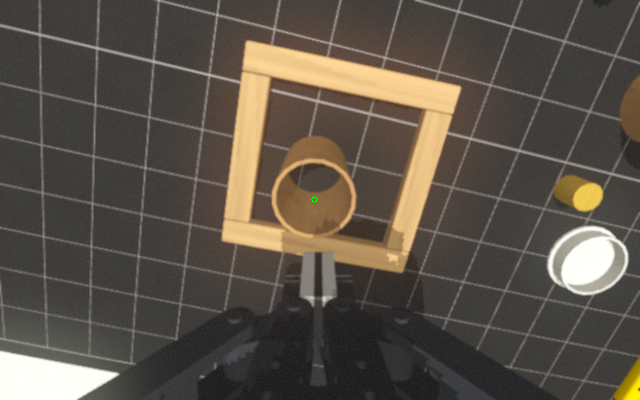

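The wrist view shows the mouth centred at about (314.5,198.5), and my estimate projects to (314.5,199.1), so they agree. Now I'll descend to about 27 mm above it and dwell.

Request:
play_rows([
  [[0.002,-0.003,0.01],[0,0,0],0],
  [[0,0,0.015],[0,0,0],0],
  [[0,0,0.015],[0,0,0],0],
  [[0,0,0.012],[0,0,0],0],
  [[0,0,0.008],[0,0,0],0],
  [[0,0,0.004],[0,0,0],0],
  [[0,0,0],[0,0,0],0],
  [[0,0,0],[0,0,0],0],
])

```text
clock: 3.7
eef_pos: [510.1, 238.6, 127.7]
tcp_rot: [-3.141, -0.001, 0.232]
contact_force: [0.3, -0.2, 1.2]
opening: 0.001
```

Request:
play_rows([
  [[0,0,0],[0,0,0],0],
  [[0,0,0],[0,0,0],0],
  [[0,0,0],[0,0,0],0],
  [[0,0,0],[0,0,0],0],
  [[0,0,0],[0,0,0],0],
  [[0,0,0],[0,0,0],0],
  [[0,0,0],[0,0,0],0],
  [[0,0,0],[0,0,0],0],
  [[0,0,0],[0,0,0],0],
  [[0,0,0],[0,0,0],0],
  [[0,0,0],[0,0,0],0],
  [[0,0,0],[0,0,0],0],
  [[0,0,0],[0,0,0],0],
  [[0,0,0],[0,0,0],0],
  [[0,0,0],[0,0,0],0],
  [[0,0,0],[0,0,0],0],
  [[0,0,0],[0,0,0],0],
  [[0,0,0],[0,0,0],0],
  [[0,0,0],[0,0,0],0],
  [[0,0,0],[0,0,0],0],
])

```text
clock: 5.7
eef_pos: [509.8, 238.5, 127.3]
tcp_rot: [3.142, 0.0, 0.232]
contact_force: [-1.2, -0.2, 0.0]
opening: -0.002
```

```bash
python3 - <<'E'
from h import *
from rig import *
a=[]
for n in["wrist","scene"]:
    f=grab_frame(n);pickle.dump(f,open(n+"2.pkl","wb"))
    im=f["pixels"][:,:,::-1].copy()
    a.append(im[120:320,220:420] if n=="wrist" else cv2.resize(im[150:250,362:462],(400,400)))
a[0]=cv2.resize(a[0],(400,400))
cv2.imwrite("pics/c2.png",np.hstack(a))
s=sense();print(s["clock"],s["eef_pos"],s["tcp_rot"])
E
```

```text
5.8 [509.83299898 238.51177446 127.28067528] [-3.14155760e+00 -4.15655125e-06  2.31770534e-01]
```

View pics/c2.png

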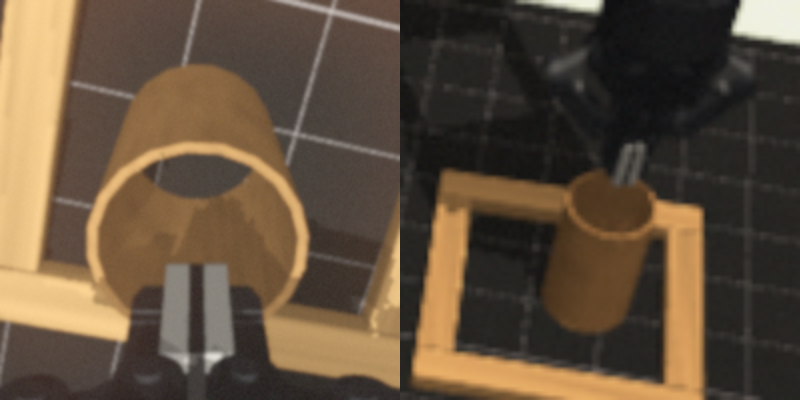

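The shut fingertips sit over the middle of the mouth, about 27 mm above it: in the wrist crop the tips are at (197,265), and the scene crop shows them inside the rim. I'll hold a little longer, then rise and go to the plug.

Request:
play_rows([
  [[0,0,0],[0,0,0],0],
  [[0,0,0],[0,0,0],0],
  [[0,0,0],[0,0,0],0],
  [[0,0,0],[0,0,0],0],
  [[0,0,0],[0,0,0],0],
  [[0,0,-0.015],[0,0,0],0],
  [[0,0,-0.03],[0,0,0],0],
  [[0,0,-0.03],[0,0,0],0],
  [[0,0,-0.01],[0,0,0],0],
])

```text
clock: 6.7
eef_pos: [511.2, 239.1, 215.3]
tcp_rot: [-3.141, -0.004, 0.232]
contact_force: [-0.2, -0.3, 0.8]
opening: -0.002
```

Request:
play_rows([
  [[-0.005,0.014,0],[0,0,0],0],
  [[-0.01,0.028,0],[0,0,0],0],
  [[-0.014,0.04,0],[0,0,0],0],
  [[-0.015,0.042,0],[0,0,0],0],
  [[-0.015,0.042,0],[0,0,0],0],
  [[-0.015,0.042,0],[0,0,0],0],
  [[-0.015,0.042,0],[0,0,0],0],
  [[-0.015,0.042,0],[0,0,0],0],
  [[-0.015,0.042,0],[0,0,0],0],
  [[-0.015,0.042,0],[0,0,0],0],
  [[-0.015,0.042,0],[0,0,0],0],
  [[-0.014,0.039,0],[0,0,0],0],
  [[-0.012,0.034,0],[0,0,0],0],
  [[-0.01,0.028,0.02],[0,0,0],0],
  [[-0.006,0.017,0.03],[0,0,0],0],
  [[0,0,0.03],[0,0,0],0],
  [[0,0,0.01],[0,0,0],0],
  [[0,0,0],[0,0,0],0],
  [[0,0,0],[0,0,0],0],
])

```text
clock: 8.6
eef_pos: [447.0, -326.9, 122.7]
tcp_rot: [-3.142, 0.0, 0.232]
contact_force: [0.4, -0.6, 0.5]
opening: -0.002
```

```bash
python3 - <<'E'
from h import *
from rig import *
f=grab_frame("wrist");im=f["pixels"][:,:,::-1].copy()
u=proj(f,[[447,-327,20]])[0];print(u);cv2.circle(im,(int(u[0]),int(u[1])),3,(0,0,255),1); cv2.imwrite("pics/w3.png",im)
pickle.dump(f,open("w3.pkl","wb"))
s=sense();print(s["clock"],s["eef_pos"],s["tcp_rot"])
E
```

```text
[319.32131602 197.15818356]
8.65 [ 447.57999812 -327.1392359   123.30279586] [ 3.14057382e+00 -8.43851516e-04  2.32353728e-01]
```

View pics/w3.png

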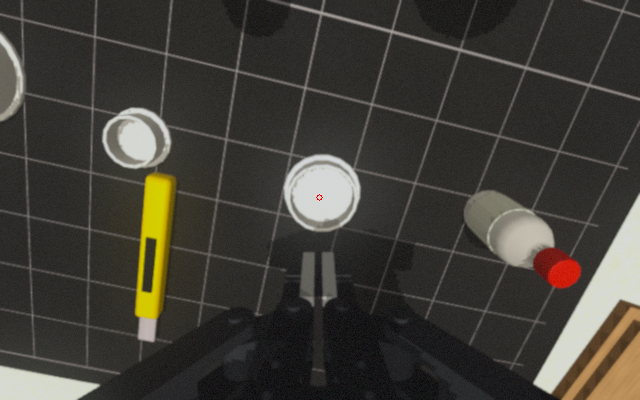

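The wrist view shows the 60 mm plug centred near (322,195), and my estimate projects to (319,197). I'll refine it by fitting the contour.

```bash
python3 - <<'E'
from h import *
f=pickle.load(open("w3.pkl","rb"))
x0,y0=270,140
g=cv2.cvtColor(f["pixels"],cv2.COLOR_RGB2GRAY)[y0:245,x0:375]
m=((g>95)*255).astype(np.uint8);m=cv2.morphologyEx(m,cv2.MORPH_OPEN,np.ones((4,4)))
c=max(cv2.findContours(m,0,1)[0],key=cv2.contourArea).reshape(-1,2)+[x0,y0]
print(cv2.boundingRect(c))
for z in(4,20):
    W=cast(f,c,z)[:,:2].astype(np.float32);q,r=cv2.minEnclosingCircle(W);print(z,q,2*r)
lo=c[c[:,1]>205]; W=cast(f,lo,20)[:,:2]
up=c[c[:,1]<185]; V=cast(f,up,4)[:,:2]
for n,A in(("collar rim lower",W),("flange upper",V)):
    s=np.linalg.lstsq(np.c_[2*A,np.ones(len(A))],(A**2).sum(1),rcond=None)[0];print(n,s[:2],2*np.sqrt(s[2]+s[0]**2+s[1]**2))
cr=f["pixels"][140:245,265:385,::-1];cv2.imwrite("pics/c4.png",cv2.resize(cr,None,fx=5,fy=5,interpolation=cv2.INTER_CUBIC))
E
```

```text
(283, 155, 79, 78)
4 (444.4546203613281, -330.40765380859375) 65.23482513427734
20 (449.5647277832031, -328.96954345703125) 61.23529815673828
collar rim lower [ 446.32869157 -329.82003455] 53.99634406671516
flange upper [ 445.53118997 -329.93847509] 61.07544423527409
```

View pics/c4.png

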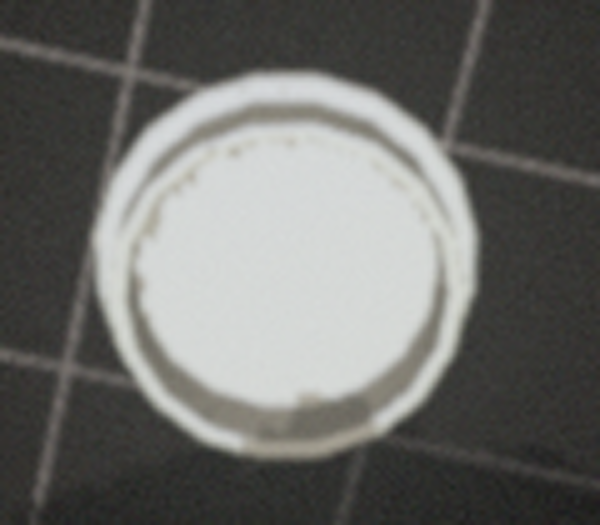

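The crop shows the plug's collar rim and flange. The fits give diameters of 54 and 61 mm, so it is the 60 mm plug, with its centre at about (446,-329.5). Descending to about 27 mm above it and holding.

Request:
play_rows([
  [[-0.001,0.002,0.01],[0,0,0],0],
  [[0,0,0.015],[0,0,0],0],
  [[0,0,0.018],[0,0,0],0],
  [[0,0,0.015],[0,0,0],0],
  [[0,0,0.01],[0,0,0],0],
  [[0,0,0.008],[0,0,0],0],
  [[0,0,0],[0,0,0],0],
  [[0,0,0],[0,0,0],0],
])

```text
clock: 9.45
eef_pos: [446.8, -329.4, 46.6]
tcp_rot: [3.141, -0.0, 0.232]
contact_force: [0.4, -0.1, 0.5]
opening: -0.001
```

Request:
play_rows([
  [[0,0,0],[0,0,0],0],
  [[0,0,0],[0,0,0],0],
  [[0,0,0],[0,0,0],0],
  [[0,0,0],[0,0,0],0],
  [[0,0,0],[0,0,0],0],
  [[0,0,0],[0,0,0],0],
  [[0,0,0],[0,0,0],0],
  [[0,0,0],[0,0,0],0],
  [[0,0,0],[0,0,0],0],
  [[0,0,0],[0,0,0],0],
  [[0,0,0],[0,0,0],0],
  [[0,0,0],[0,0,0],0],
  [[0,0,0],[0,0,0],0],
  [[0,0,0],[0,0,0],0],
  [[0,0,0],[0,0,0],0],
  [[0,0,0],[0,0,0],0],
  [[0,0,0],[0,0,0],0],
  [[0,0,0],[0,0,0],0],
  [[0,0,0],[0,0,0],0],
  [[0,0,0],[0,0,0],0],
])

```text
clock: 11.45
eef_pos: [446.5, -329.2, 46.3]
tcp_rot: [-3.142, 0.0, 0.232]
contact_force: [-0.8, -0.2, 0.7]
opening: 0.002
```

Request:
play_rows([
  [[0,0,0],[0,0,0],0],
  [[0,0,0],[0,0,0],0],
  [[0,0,0],[0,0,0],0],
  [[0,0,0],[0,0,0],0],
  [[0,0,0],[0,0,0],0],
])

```text
clock: 11.95
eef_pos: [446.6, -329.2, 46.3]
tcp_rot: [-3.142, 0.0, 0.232]
contact_force: [-0.3, -0.0, 0.6]
opening: -0.001
```

```bash
python3 - <<'E'
from h import *
from rig import *
a=[]
for n in["wrist","scene"]:
    im=grab_frame(n)["pixels"][:,:,::-1].copy()
    a.append(im[120:320,220:420] if n=="wrist" else im[125:225,176:276])
cv2.imwrite("pics/c5.png",np.hstack([cv2.resize(x,(400,400)) for x in a]))
s=sense();print(s["clock"],s["eef_pos"],s["tcp_rot"],s["contact_force"])
E
```

```text
12.05 [ 446.56590807 -329.19458326   46.27099516] [-3.14153295e+00  1.58842174e-05  2.31796507e-01] [-0.70015909 -0.37172605  0.16776413]
```

View pics/c5.png

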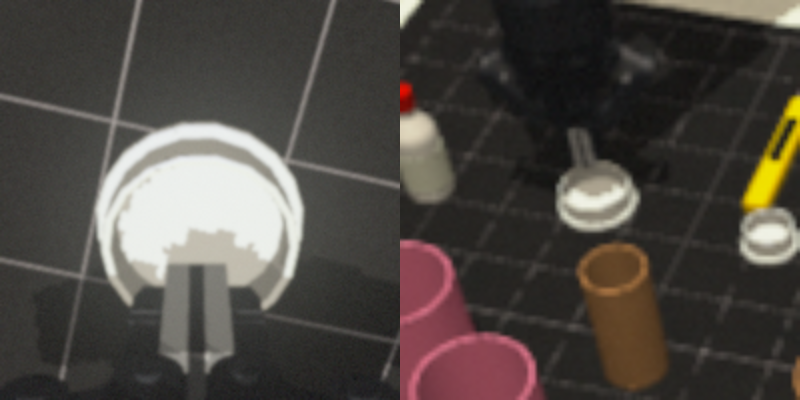

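The fingertips, at (197,265) in the wrist crop, are above the middle of the plug, which spans x 97–303. The gap is clear and there is no contact. Handing in.

```bash
python3 -c "
from rig import *
print(sign_off())"
```

```text
the job is handed in; nothing more can be done
None
```

The job is done and handed in: the arm pointed first at the mouth of the tube in the frame, then at its matching plug, and it is still pointing at the plug.

- **Tube:** the tube in the frame measured about 59 mm across, so it is the 60 mm one. I held the shut fingertips about 27 mm above the centre of its mouth, at (510, 238.5, 127), for more than 2.5 s.
- **Plug:** the plug I chose fitted a 61 mm flange and a 54 mm collar in the wrist view. I held the fingertips about 26 mm above its centre, at (446.6, -329.2, 46.3), for about 2.6 s before handing in.

**Checks:** the last pictures show the tips centred with a clear gap. Force readings stayed within the sensor's noise of about 1 N, and the total time was 12 s. My two first camera estimates disagreed by about 3 mm for the mouth and 9 mm for the plug (in x). The wrist view confirmed the mouth and moved the plug estimate by about 2 mm, which I followed.

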